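Load the gift-wrap roll into the counter dispenser

ROBOT

A 7-joint arm with a two-finger parallel gripper is mounted at the origin on the work surface. World frame = base frame: x ahead of the robot, y to its left, z up, the work surface at z = 0. Lengths are in mm, angles in rad, forces in N, time in s.
With the tool pointing down it reaches from about 400 to 900 mm from the base axis. Payload 5.6 kg.
Tool frame: the origin (TCP) lies midway between the tips of the shut fingers; the grasp point (between the pads) lies 19 mm behind it; z points along the fingers, y is the line along which they close (so a half turn about z gives the same grasp; the last joint's range is limited). The gripper opens to 92 mm and grips with 3 to 60 N. Pads are 20 mm wide; open, the fingers measure 128 mm over their backs; the gripper's body (75 mm by 189 mm) begins 69 mm behind the grasp point.
Start: joints at [1.169, 0.468, -0.012, 1.603, 0.006, 1.071, -0.056], TCP at [228.208, -608.63, 214.592] pointing down, gripper open.
Joint ranges: [-2.53, 2.53], [-0.31, 2.02], [-1.57, 1.55], [0.28, 2.44], [-1.29, 4.43], [0.15, 1.84], [-2.92, 2.92]. Speed limits (rad/s): [2.57, 2.57, 3.14, 3.14, 3.14, 3.14, 3.14].

INTERFACE

Orientations are given as a rotation vector (axis times angle).
In Python, from cell import robot, grip, kin, viewer gives the robot as it stands. Calls block until the motion is done:
- robot.movep(position, orientation): joint-space move of the TCP to a pose.
- robot.servo_line(position, feed=150, rotation=None): straight line of the TCP; rotation=None keeps the orientation; feed is the mean speed in mm/s.
- robot.goto_joints(angles): joint-space move.
- grip(opening, newtons=None): opening from 0.0 (shut) to 1.0 (fully open); newtons is the grip in N (None keeps the last); returns when the fingers have stopped.
- robot.hold(seconds).
- kin.ik(position, orientation): joint angles nearest the present ones, or None.
- robot.observe(): the state.
- viewer.read_camera(name): name is "scene" or "top" or "wrist"; returns the picture (384x512x3 uint8, red, green, blue); there is no depth.
- viewer.camera_info(name): a dict with "camera_matrix" (3x3 intrinsics, pixels), "R" (3x3) and "t" (3): a world point X has camera coordinates R X + t. Camera axes: x right, y down, z forward; pixel columns grow to the right and rows downward; lengths in mm; the calibration is good to about 2 mm. The wrist camera is an equidistant fisheye: a pixel r from the principal point sees the ray r / f radians off the axis. A picture is of the moment at which its call begins: read the wrist's pose just before it. camera_info takes no time and is no camera call; for the wrist camera it gives the pose at the moment of the call.
A pose or a line that the arm cannot do raises robot.IKError and nothing moves.
- robot.job_done(): hands the job in; it is judged then, once.
Trained networks look in the newest picture that a camera, given by its name, has taken for a name from the list of things; names that differ only in an ending like _2 or _b are one class to them, and where a whole thing is asked for, a point or a joint stands for the part that bears it (a point fixed in the world has none). Each returns a list of dicts, best first, with "confidence" (0 to 1); they miss things now and then, are a little off and sometimes report something else, mostly with a low value. They report only what shows in the picture. A call takes as long as a camera call. They do not tell look-alikes from the thing itself.
- viewer.silhouettes(name, camera): "mask" (384x512 bool, what is visible of it).
- viewer.pinpoint(name, camera): "at" ([x, y, z] in mm, in the coordinates of the camera as it stood for that picture, good to about 4 mm: a listed point, or the origin of a listed thing).
The state is a dict: "t": time; "joints": joint angles; "joint_velocities": joint speeds; "joint_torque": joint torques, N m; "tcp_pos": TCP position; "tcp_rot": TCP orientation; "contact_force": force on the tool from outside, world axes, zero at the start; "wrist_torque": the same for the moment, N m; "grip_width": opening from 0.0 (shut) to 1.0 (fully open); "grip_force": force on a finger pad.
Only numpy, scipy, OpenCV 4.12 (cv2) and the standard library are available. Lean on these libraries where they do the work, as an engineer would, in place of code of your own. Each camera call takes 0.05 s, during which the arm holds its last target. There are 200 camera calls.

TASK

Take the red gift-wrap roll off its wooden cradle and load it into the counter dispenser: press its sprung steel pin in against the tall blue cheek, bring it down until both pins can spring out into the two end cups, then let go so the roll hangs between the cheeks. Work the spring gently, never ramming roll or pins against the dispenser, and leave the white lighthouse and the green paperweight where they stand.

Things in the scene. Friction and masses are not known exactly. Their poses are not given: they have to be found in the camera images.
- roll: Red paper roll on a spindle, rigid, 46 mm in diameter, 104 mm wide, 0.2 to 0.4 kg. Origin on its axis, mid-width; own y axis along the spindle. At +y a sprung steel pin with an orange band, at -y a rigid white pin; both 12 mm thick, tapering over the last 3 mm to a 6 mm tip. Starts level on the cradle, axis 45 mm above the table, sprung pin at the cradle's +y (tall cheek is at the dispenser's +y)
- plain_tip (a point): Tip of the rigid white pin, 90 mm from the roll's origin along its -y. Of the roll, only this slim pin clears the low cheek when the sprung pin is at mid-face of the tall one: the thicker paper must come down between the cheeks, not on the low cheek's top (leave the roll's origin 18 to 24 mm to the low side of the dispenser's middle and nothing is touched, wherever the yoke is clamped).
- plunger_tip (a point): Tip of the sprung steel pin, 94 mm from the roll's origin along its +y when it is free, moving inwards as it is pressed.
- plunger (a joint): How far the sprung pin is pressed in, in m: 0 free, 0.024 at its hard stop, about 0.004 when both pins are home, 0.020 just clears the cheeks. The spring takes 2.4 N to start, 0.4 N more per mm (10.4 N at 20 mm, 12 N at the stop); it springs out damped, at most 0.5 m/s. Seating needs under 20 N; keep well below 30 N.
- cradle: Fixed wooden cradle, 90 x 120 mm base, 8 mm thick, with two V supports 76 mm apart (inner faces) under the ends of the paper. Origin under the centre of the base, on the table; its y axis is along the roll lying on it. Between the supports the roll is free on both sides.
- dispenser: Fixed dispenser. Origin on the table under the middle of its wooden base (130 x 270 mm, 12 mm thick); y runs level from the low yellow to the tall blue cheek. A tear bar 48 mm high stands 58 mm to -x. The cheeks, 50 mm wide in x, inner faces 164 mm apart, form one rigid yoke, clamped up to 7 mm higher or lower and up to 6 mm to either side in y of nominal; this pose does not show that.
- tall_cup_nominal (a point): Nominal centre of the mouth of the cup in the tall blue cheek's inner face (dispenser x 0, y +82 mm, 105 mm above the table); the real one is off with the yoke. Each cup is a round blind hole, 16 mm in diameter, 8 mm deep. The tall cheek goes 60 mm above the cup axis, its face flat and plain: press the sprung pin on it, 20 to 24 mm in, above the low cheek, and slide it down to the cup.
- low_cup_nominal (a point): Nominal centre of the mouth of the same kind of cup in the low yellow cheek's inner face (dispenser x 0, y -82 mm, 105 mm above the table); off by the same amount as the other. The low cheek ends 14 mm above the cup axis, so the roll can be held level over it. Tip to tip the free roll is 20 mm longer than the gap between the cheeks, 4 mm longer than from cup floor to cup floor.
- lighthouse: White ceramic souvenir lighthouse, loose, 42 mm in diameter, 92 mm high, origin under its foot. Leave alone.
- paperweight: Green glass paperweight, loose, 64 mm in diameter, 32 mm high, origin under its foot. Leave alone.
Things that resemble listed ones, but are neither listed nor needed, are in the scene too. There is more than one size of the roll; the one meant has the size given above.

How it is judged (in metres and radians):
On the way, in this order (a step that is already met when the one before it is completed fails the run):
1. the roll is lifted clear of the cradle (z of roll in the frame of cradle above 0.09 m), for 0.1 s.
2. the sprung pin is pressed in by more than 10 mm at the dispenser (value of joint plunger above 0.01 m and horizontal distance between roll and dispenser below 0.06 m and contact force between roll and dispenser above 1 N), for 0.1 s.
At the end, for the whole second after the job is handed in: The roll hangs at rest between the cheeks, both pins home in the cups, sprung pin on the tall side: sprung pin pressed in 1.5 to 7.5 mm, roll origin within 6 mm (x) and 12 mm (y) of the dispenser's middle and 92 to 118 mm above the table, axis within 0.06 rad of the dispenser's y (value of joint plunger between 0.0015 and 0.0075 m and z of roll in the frame of dispenser between 0.092 and 0.118 m and x of roll in the frame of dispenser between -0.006 and 0.006 m and y of roll in the frame of dispenser between -0.012 and 0.012 m and angle between the y axis of roll and the y axis of dispenser, either way round below 0.06 rad and y of plunger_tip in the frame of dispenser above 0.07 m and contact force between roll and dispenser above 0.5 N and linear speed of roll below 0.01 m/s); the robot touches nothing.
It fails at once if roll or pins pressed against the dispenser with more than 36 N (contact force between roll and dispenser above 36 N).
It fails at once if the gripper or arm pushed on the dispenser with more than 20 N (contact force between the arm and dispenser above 20 N).
It fails at once if the fingers pushed on the dispenser with more than 20 N (contact force between the fingers and dispenser above 20 N).
It fails at once if the lighthouse or the paperweight was moved by more than 20 mm (distance of any of lighthouse, paperweight from where it was at the start of the episode above 0.02 m).
It also fails if it takes over 64 s, if anything falls off the work surface, if the arm or the gripper's body presses on something with over 40 N, if the wrist force passes 120 N, or if a joint passes its speed limit or range.

## Working session

There is one attempt and no reset: what is moved stays moved. The work goes in short steps, each a Python script; the robot and the scene stay as the last script left them, time stands still between calls to the robot, and variables do not carry over. Pictures are saved under pics/ and viewed, at most 13 in all, crops included, and the job is handed in when it is done.

```bash
mkdir -p pics; ls
cat > h.py <<'E'
import numpy as np, cv2
from scipy.spatial.transform import Rotation as Rn
from cell import robot, grip, kin, viewer
np.set_printoptions(precision=1,suppress=True)
def w(cam,p):
    c=viewer.camera_info(cam); R=np.array(c["R"]);t=np.array(c["t"])
    return R.T@(np.array(p)-t)
def px(cam,X):
    c=viewer.camera_info(cam); p=np.array(c["R"])@np.array(X)+np.array(c["t"]); q=np.array(c["camera_matrix"])@p
    return q[:2]/q[2]
E
python3 - <<'E'
from h import *
ims=[]
for cam in("scene","top"):
    im=viewer.read_camera(cam); cv2.imwrite(f"pics/{cam}0.png",im[:,:,::-1])
    for n in("roll","plain_tip","plunger_tip","cradle","dispenser","lighthouse","paperweight"):
        for d in viewer.pinpoint(n,cam):
            X=w(cam,d["at"]); print(cam,n,round(d["confidence"],2),X,px(cam,X))
print(robot.observe())
E
```

```text
pics
scene roll 0.92 [395.  -34.7  33.9] [208. 175.]
scene roll 0.9 [ 360.7 -332.3   16.5] [109.2 206.1]
scene roll 0.59 [ 510.7 -270.8   44.1] [145.6 221.6]
scene roll 0.49 [546.8 250.    0.2] [311.2 179.7]
scene plain_tip 0.85 [ 502.8 -363.5   43.2] [109.2 233.1]
scene plain_tip 0.76 [513.2  -4.5  30.2] [235.3 192.9]
scene plain_tip 0.61 [ 403.6 -288.3   16.2] [128.9 209.2]
scene plunger_tip 0.6 [272.3 -68.1  28.9] [182.4 160.8]
scene plunger_tip 0.58 [ 516.2 -183.    44.1] [177.8 211.1]
scene cradle 0.72 [547.8 168.6 105.1] [292.1 159.6]
scene cradle 0.64 [ 508.8 -266.8   -4.5] [150. 234.]
scene dispenser 0.58 [546.6 247.8   2. ] [310.6 179.4]
scene lighthouse 0.81 [612.9  -5.8   0.6] [252.7 220.4]
scene lighthouse 0.54 [748.8 129.5   1.7] [322.2 231.3]
scene paperweight 0.34 [ 507.9 -272.6   42.8] [144.7 221.6]
top roll 0.83 [ 511.7 -277.9   45.6] [346.9 207.4]
top roll 0.68 [394.9 -33.5  33. ] [271.1 249.6]
top roll 0.55 [ 353.7 -327.4   15.6] [365.9 258.3]
top plain_tip 0.96 [513.   -9.1  37.8] [261. 212.]
top plain_tip 0.93 [ 500.1 -361.5   50.8] [374.6 209.4]
top plain_tip 0.
[... 151 characters left out ...]
op plunger_tip 0.44 [ 302.2 -373.    18.7] [383.  274.4]
top cradle 0.74 [ 509.5 -272.8   -0. ] [341.9 210.8]
top dispenser 0.57 [548.7 247.8   0.3] [181.4 207.3]
top lighthouse 0.58 [613.7  -8.9  -2.2] [258.9 184.1]
top paperweight 0.77 [751.4 127.3   2.7] [216.4 146.4]
{'t': 0.8, 'joints': array([ 1.2,  0.5, -0. ,  1.6,  0. ,  1.1, -0.1]), 'joint_velocities': array([ 0.,  0.,  0., -0., -0., -0., -0.]), 'joint_torque': array([ -0. , -52. ,  -0. , -24.4,  -0.1,   0. ,   0. ]), 'tcp_pos': array([ 228.2, -608.6,  214.6]), 'tcp_rot': array([ 3.1,  0.6, -0. ]), 'contact_force': array([ 0.7, -0.7,  0.9]), 'wrist_torque': array([ 0., -0.,  0.]), 'grip_force': 0.0, 'grip_width': 1.0026655142901804}
```

Run:
```python
import cv2
for c in("scene","top"):
    im=cv2.imread(f"pics/{c}0.png"); cv2.imwrite(f"pics/{c}1.png",cv2.resize(im[100:340,60:440] if c=="scene" else im[110:310,110:430],(800,505 if c=="scene" else 500),interpolation=cv2.INTER_CUBIC))
```

```text
(no output)
```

View pics/scene1.png

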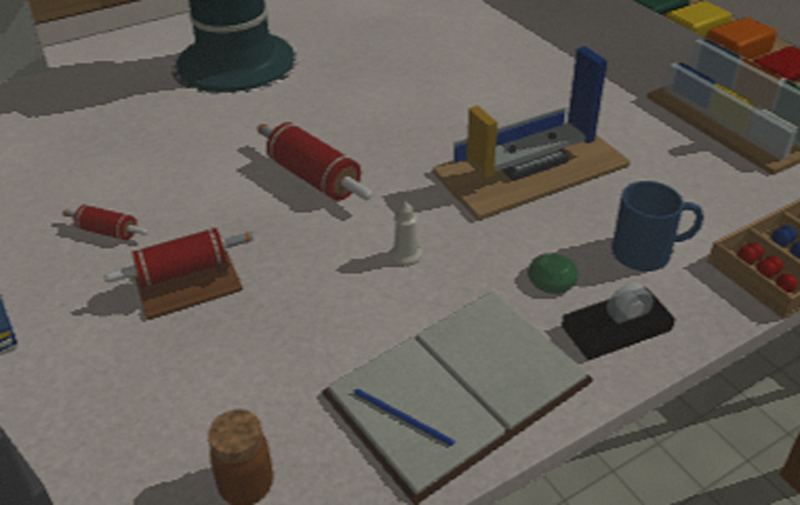

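View pics/top1.png

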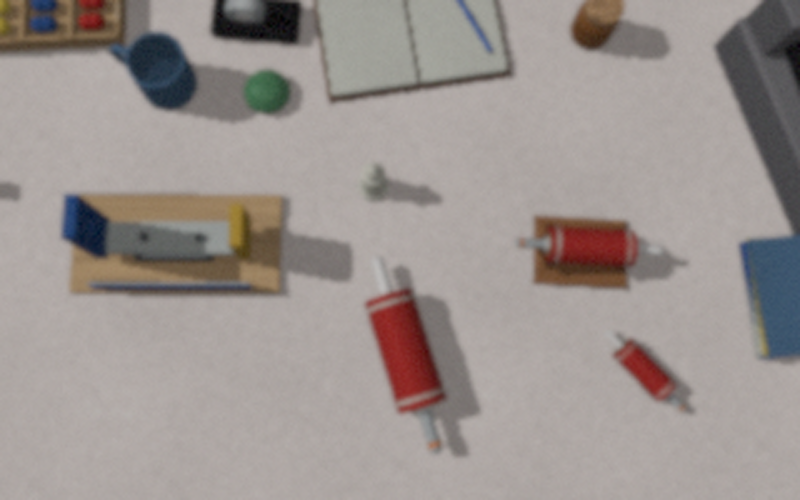

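Candidates for the roll in the scene picture: the large roll on the table (208,175), the small one (109,206), and the medium one on the cradle (146,222). The medium one measures about 181 mm tip to tip and lies on the cradle, so I choose it. I'll check it from close above.

```bash
cat >> h.py <<'E'
def rot(yaw): return (Rn.from_euler('z',yaw)*Rn.from_euler('x',np.pi)).as_rotvec()
E
python3 - <<'E'
from h import *
a=-0.09
for s in(1,-1):
    for P in([510,-272,230],[548,248,300]):
        q=kin.ik(P,rot(s*np.pi/2+a)); print(s,None if q is None else np.round(q,2))
best=min((1,-1),key=lambda s:max(abs(kin.ik(P,rot(s*np.pi/2+a))[6]) for P in([510,-272,230],[548,248,300])))
print(best)
robot.movep([510,-272,230],rot(best*np.pi/2+a))
im=viewer.read_camera("wrist");cv2.imwrite("pics/w0.png",cv2.resize(im[:,:,::-1],(768,576)))
for n in("roll","plain_tip","plunger_tip","cradle"):
    for d in viewer.pinpoint(n,"wrist"): print(n,round(d["confidence"],2),w("wrist",d["at"]))
o=robot.observe();print(o["t"],o["tcp_pos"],o["contact_force"])
E
```

```text
1 [ 0.7  0.4 -0.4  1.8  0.2  1.1  0.2]
1 [ 0.3  0.5 -1.1  1.6  0.5  1.3 -0.9]
-1 [ 0.3  0.3  0.2  1.8 -0.1  1.  -2.7]
-1 [ 0.4  0.7 -1.3  1.6  0.7  1.4  2. ]
1
roll 0.93 [ 514.2 -276.4   48.5]
roll 0.8 [ 356.9 -330.8   16.2]
plain_tip 0.78 [ 412.5 -291.2   20. ]
plain_tip 0.55 [ 501.8 -365.4   47.1]
plunger_tip 0.77 [273.7 -65.3  30.7]
plunger_tip 0.64 [ 521.4 -179.4   42.6]
2.6667 [ 509.6 -272.9  229.9] [ 0.4 -0.8 -0.1]
```

View pics/w0.png

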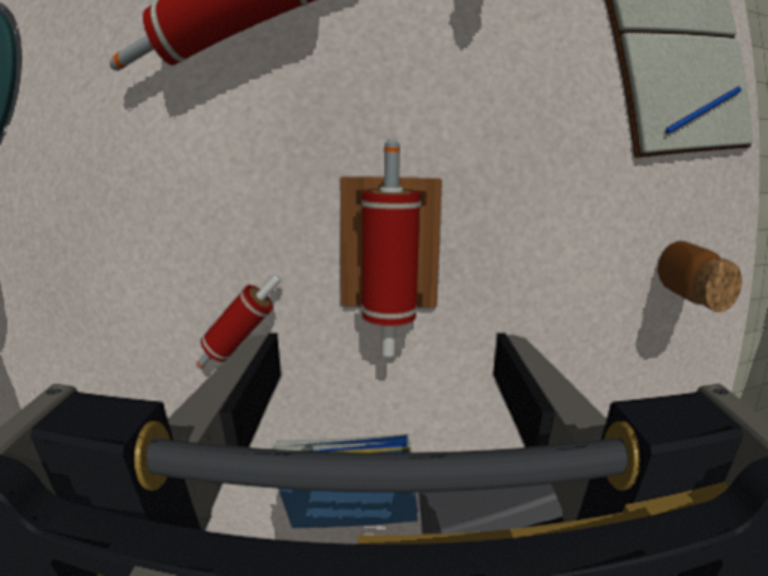

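The crop shows the chosen roll on the cradle at (390,250), orange-banded sprung pin up (+y) at (391,145) and white pin at (388,350). The small and large decoys are at the left. I'll grasp and lift it, then look at the dispenser.

Run:
```python
from h import *
a=-0.097; r=rot(np.pi/2+a)
robot.movep([510.5,-273.5,120],r)
robot.servo_line([510.5,-273.5,26],feed=100)
grip(0.0,50)
o=robot.observe();print(o["t"],o["tcp_pos"],o["contact_force"],o["grip_width"],o["grip_force"])
robot.servo_line([510.5,-273.5,170],feed=150); robot.hold(0.15)
o=robot.observe();print(o["t"],o["tcp_pos"],o["contact_force"],o["wrist_torque"],o["grip_width"])
robot.movep([548,150,300],rot(np.pi/2))
robot.hold(0.2)
im=viewer.read_camera("wrist");cv2.imwrite("pics/w1.png",cv2.resize(im[:,:,::-1],(768,576)))
for n in("roll","plain_tip","plunger_tip","dispenser","tall_cup_nominal","low_cup_nominal"):
    for d in viewer.pinpoint(n,"wrist"): print(n,round(d["confidence"],2),w("wrist",d["at"]))
for n in("dispenser","tall_cup_nominal","low_cup_nominal"):
    for d in viewer.pinpoint(n,"scene"): print("s",n,round(d["confidence"],2),w("scene",d["at"]))
o=robot.observe();print(o["t"],o["tcp_pos"],o["contact_force"])
```

```text
5.05 [ 511.5 -273.6   26.3] [ 3.8  0.1 -0.8] 0.49022273694343815 49.98090326786041
6.3083 [ 509.9 -273.2  168.9] [-0.  -0.3 -1.6] [-0.  -0.1  0.1] 0.49001072854057326
roll 0.79 [551.5 149.6 319.9]
roll 0.68 [395.9 -36.   31. ]
plain_tip 0.83 [548.4  54.7 319.5]
plunger_tip 0.84 [550.4 246.3 317.3]
dispenser 0.74 [550.1 247.8   1. ]
tall_cup_nominal 0.7 [556.5 333.8 105.1]
low_cup_nominal 0.72 [543.2 168.7 105.7]
s dispenser 0.58 [546.6 247.8   2. ]
s tall_cup_nominal 0.91 [555.6 330.7 101.6]
s low_cup_nominal 0.57 [548.7 168.2 104.3]
8.6417 [548. 150. 300.] [ 0.2  0.3 -1.9]
```

View pics/w1.png

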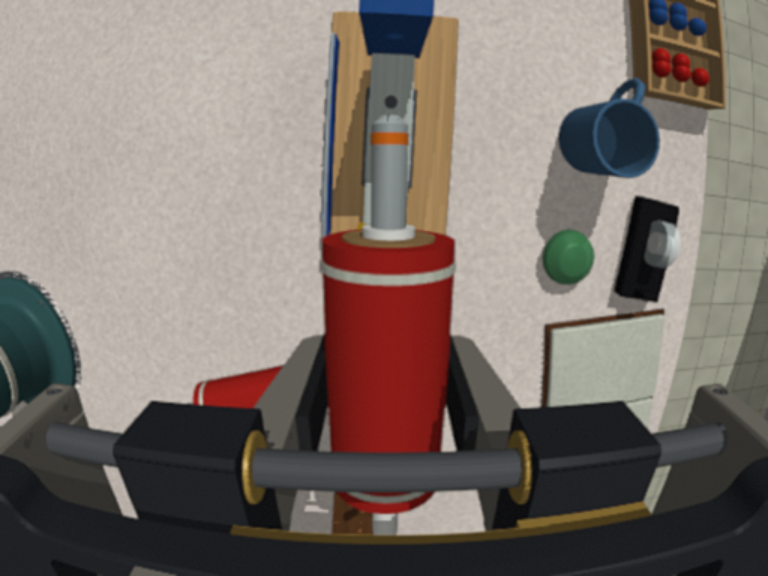

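The roll is held level and centred, pin tip at (390,120), with the dispenser base behind it (edges from (333,13) and (458,17)). I'll fit the dispenser's x and yaw from the edge of the wooden base.

```bash
cat > fit.py <<'E'
from h import *
def unproj(cam,uv,z):
    c=viewer.camera_info(cam);K=np.array(c["camera_matrix"]);R=np.array(c["R"]);t=np.array(c["t"])
    xy=(np.array(uv,float)-K[:2,2])/[K[0,0],K[1,1]]
    if cam=="wrist":
        th=np.linalg.norm(xy,axis=1); d=np.c_[xy*(np.sin(th)/th)[:,None],np.cos(th)]
    else: d=np.c_[xy,np.ones(len(xy))]
    d=d@R; C=-R.T@t
    return C+d*((z-C[2])/d[:,2])[:,None]
def edge(cam,im):
    h=cv2.cvtColor(im,cv2.COLOR_RGB2HSV)
    m=((h[:,:,0]>8)&(h[:,:,0]<25)&(h[:,:,1]>70)).astype(np.uint8)
    ys,xs=np.nonzero(m); P=unproj(cam,np.c_[xs,ys],12)
    k=(abs(P[:,0]-549)<100)&(abs(P[:,1]-248)<150); P=P[k]
    out={}
    for nm,s in(("+x",1),("-x",-1)):
        b=np.round((P[:,1]-248)/5).astype(int); pts=[]
        for i in np.unique(b):
            q=P[b==i]; pts.append(q[np.argmax(s*q[:,0])])
        pts=np.array(pts); l=cv2.fitLine(pts[:,:2].astype(np.float32),cv2.DIST_HUBER,0,.01,.01).ravel()
        print(cam,nm,"x at y=248:",round(float(l[2]+(248-l[3])*l[0]/l[1]),1),"a",round(float(-l[0]/l[1]),4),len(pts),"y",P[:,1].min(),P[:,1].max())
E
python3 - <<'E'
from fit import *
for cam in("wrist","top"): edge(cam,viewer.read_camera(cam))
for k in range(3):
    viewer.read_camera("wrist")
    for n in("dispenser","tall_cup_nominal","low_cup_nominal"):
        d=viewer.pinpoint(n,"wrist")
        if d: print(n,w("wrist",d[0]["at"]))
E
```

```text
wrist +x x at y=248: 613.9 a -0.0542 51 y 137.89190433208213 386.3422537475827
wrist -x x at y=248: 495.9 a -0.0378 51 y 137.89190433208213 386.3422537475827
top +x x at y=248: 498.2 a -1.1908 27 y 253.56490045886557 381.71730271665956
top -x x at y=248: 502.0 a -0.0534 27 y 253.56490045886557 381.71730271665956
dispenser [553.4 249.4   1.4]
tall_cup_nominal [557.6 332.5 102.8]
low_cup_nominal [545.9 167.1 108.5]
dispenser [552.5 248.7  -0.1]
tall_cup_nominal [558.8 332.3 103.8]
low_cup_nominal [545.1 167.2 104.1]
dispenser [551.1 248.4   2.1]
tall_cup_nominal [557.3 333.7 104.7]
low_cup_nominal [541.8 168.5 103.5]
```

```bash
cat >> h.py <<'E'
A=-0.06; D=np.array([549.5,249.]); DY=np.array([-np.sin(A),np.cos(A)]); RV=rot(np.pi/2+A); DX=np.array([DY[1],-DY[0]])
def P(s,zroll,x=0): return np.r_[D+s*DY+x*DX, zroll-19]
def F():
    o=robot.observe(); f=np.array(o["contact_force"]); return np.array([f[:2]@DX,f[:2]@DY,f[2]]),np.array(o["wrist_torque"]),o
E
python3 - <<'E'
from h import *
robot.movep(P(-21,230),RV)
robot.servo_line(P(-21,175),feed=100)
robot.servo_line(P(-21,140),feed=50); robot.hold(.2)
f0,t0,o=F(); print(o["t"],f0,t0,o["tcp_pos"]-P(-21,140))
np.save("f0.npy",np.r_[f0,t0])
s=-21;c=None
while s<0:
    s+=1; robot.servo_line(P(s,140),feed=20); f,t,o=F(); d=f-f0
    print(s,round(o["t"],2),d,np.round(t-t0,2))
    if d[1]<-2: c=s if c is None else c
    if abs(d).max()>8 or (c is not None and s>c+3): break
im=viewer.read_camera("wrist");cv2.imwrite("pics/w2.png",cv2.resize(im[:,:,::-1],(768,576)))
E
```

```text
11.6333 [ 0.7  0.  -3.6] [-0.1 -0.1 -0.1] [0.2 0.1 0.4]
-20 11.88 [-0.7  0.3  1.3] [0.1 0.  0.1]
-19 12.13 [-0.7  0.7  1.2] [0.  0.1 0.1]
-18 12.38 [0.1 0.1 1.4] [0.1 0.  0.1]
-17 12.63 [-1.1 -0.2  1.7] [0.1 0.1 0.1]
-16 12.88 [-0.8 -0.6  1.2] [ 0.1 -0.   0.1]
-15 13.13 [-0.8 -0.2  0.8] [0.  0.1 0.1]
-14 13.38 [-0.2 -0.1  1.4] [-0.   0.   0.1]
-13 13.63 [-0.6 -2.5  2.1] [-0.4  0.1  0.1]
-12 13.88 [-0.2 -3.5  0.8] [-0.6  0.1  0.1]
-11 14.13 [ 0.4 -3.6  0.9] [-0.7 -0.   0.1]
-10 14.38 [-1.2 -3.4  1.8] [-0.8  0.1  0.1]
-9 14.63 [-1.  -3.8  1.9] [-1.  0.  0.]
```

View pics/w2.png

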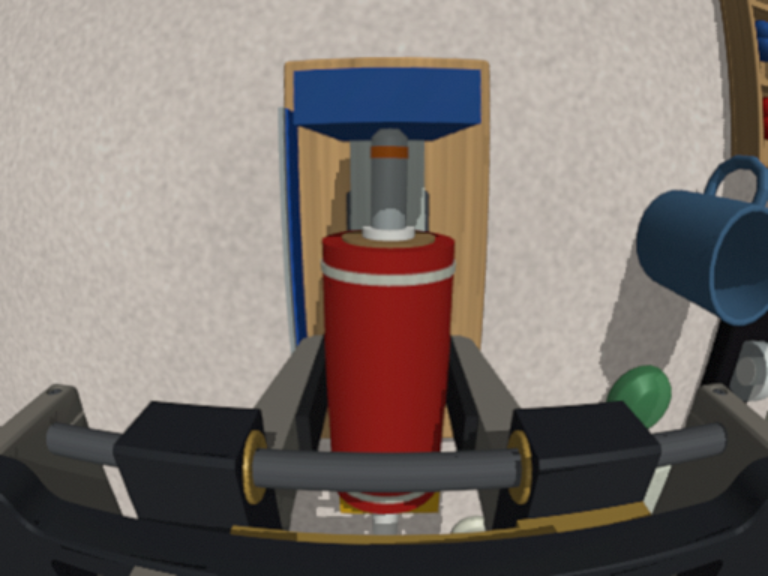

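The wrist view shows the pin tip at (390,135) touching the blue face, centred on the cheek (294–480). Contact came at s≈-13.5. I'll press to 22 mm, then slide down while watching the forces.

Run:
```python
from h import *
v=np.load("f0.npy");f0,t0=v[:3],v[3:]
for s in (-4,1,5,8.5):
    robot.servo_line(P(s,140),feed=20); f,t,o=F(); print(s,round(o["t"],2),f-f0,np.round(t-t0,2))
    if abs(f-f0).max()>18: raise SystemExit
base=(f-f0)[1]; z=140; fs=[]
while z>97:
    z-=1; robot.servo_line(P(8.5,z),feed=15); f,t,o=F(); d=f-f0; fs.append(d)
    print(z,round(o["t"],2),d,np.round(t-t0,2))
    if d[2]>9 or abs(d).max()>18 or (d[1]>base+2.2 and z<116): break
```

```text
-4 15.08 [-0.1 -6.4  1.7] [-1.3  0.1  0. ]
1 15.48 [-1.  -8.   2.3] [-1.5  0.1  0.1]
5 15.83 [-0.7 -9.   2.2] [-1.8  0.1  0.1]
8.5 16.16 [-1.4 -9.6  2.2] [-2.1  0.2  0.1]
139 16.41 [ -0.9 -10.5   4.2] [-1.9  0.2  0.1]
138 16.66 [-2.  -9.3  5.4] [-1.9  0.3  0.2]
137 16.91 [ -1.4 -10.7   6.1] [-1.8  0.4  0.2]
136 17.16 [ -0.  -10.    6.2] [-1.8  0.3  0.2]
135 17.41 [-1.8 -9.9  6.7] [-1.8  0.3  0.1]
134 17.66 [ -0.3 -10.5   4.6] [-1.7  0.2  0.1]
133 17.91 [ -1.8 -10.    6.2] [-1.7  0.2  0.1]
132 18.16 [-1.  -9.2  6.2] [-1.6  0.2  0.1]
131 18.41 [ 0.  -8.2  6.4] [-1.6  0.2  0.1]
130 18.66 [-1.5 -9.2  7.9] [-1.5  0.1  0. ]
129 18.91 [-1.7 -9.   5.5] [-1.6  0.1  0. ]
128 19.16 [ -0.8 -10.8   6.6] [-1.8  0.1  0.1]
127 19.41 [ -1.2 -10.1   4.4] [-1.8  0.1  0. ]
126 19.66 [ 0.6 -9.7  4.9] [-1.8  0.1  0. ]
125 19.91 [-0.5 -9.5  5.4] [-1.8  0.1  0.1]
124 20.16 [ 0.2 -9.9  5.3] [-1.8  0.1  0.1]
123 20.41 [-0.6 -9.7  5.1] [-1.7  0.1  0.1]
122 20.66 [  0.2 -10.3   5.3] [-1.7  0.1  0.1]
121 20.91 [-0.1 -9.4  4.4] [-1.7  0.1  0. ]
120 21.16 [-0.4 -8.9  3.9] [-1.7  0.1  0. ]
119 21.41 [  0.1 -10.1   
[... 160 characters left out ...]
.41 [  0.2 -10.    3.9] [-1.6  0.  -0. ]
114 22.66 [-0.5 -8.3  4.4] [-1.6  0.1  0.1]
113 22.91 [-0.7 -9.8  3.9] [-1.6  0.   0. ]
112 23.16 [ 0.3 -8.4  3.3] [-1.6  0.1  0.1]
111 23.41 [-0.5 -8.6  3. ] [-1.5  0.   0.1]
110 23.66 [-0.5 -9.   4.1] [-1.5 -0.  -0. ]
109 23.91 [ 0.1 -9.1  3.8] [-1.5  0.1 -0. ]
108 24.16 [-0.3 -8.5  4.2] [-1.4 -0.   0.1]
107 24.41 [-1.1 -8.1  4.4] [-1.4  0.  -0. ]
106 24.66 [-0.4 -8.5  3.5] [-1.4 -0.   0. ]
105 24.91 [-0.3 -9.3  3.9] [-1.4  0.1  0. ]
104 25.16 [-0.2 -8.   3.9] [-1.4 -0.  -0. ]
103 25.41 [ 0.1 -8.6  3.2] [-1.3  0.1  0. ]
102 25.66 [ 0.4 -8.9  3.3] [-1.2  0.   0. ]
101 25.91 [-1.  -8.5  3.6] [-1.2  0.   0. ]
100 26.16 [-0.1 -7.   3.2] [-1.3  0.   0. ]
```

Run:
```python
from h import *
v=np.load("f0.npy");f0,t0=v[:3],v[3:]
f,t,o=F(); print(o["t"],f-f0,o["tcp_pos"]-P(8.5,100),o["grip_width"])
im=viewer.read_camera("wrist"); sc=viewer.read_camera("scene")
a=cv2.resize(im[20:270,60:460,::-1],(800,500)); cv2.imwrite("pics/w3.png",a)
u=px("scene",P(0,120)).astype(int); print(u)
b=sc[u[1]-50:u[1]+50,u[0]-65:u[0]+65,::-1]; cv2.imwrite("pics/s3.png",cv2.resize(b,(780,600),interpolation=cv2.INTER_CUBIC))
for cam in("wrist","scene"):
  for n in("roll","plain_tip","plunger_tip"):
    for d in viewer.pinpoint(n,cam):
        X=w(cam,d["at"])
        if X[1]>100: print(cam,n,round(d["confidence"],2),X,"disp:",(X[:2]-D)@DX,(X[:2]-D)@DY)
```

```text
26.1583 [-0.1 -7.   3.2] [ 0.6 -1.5  0.1] 0.49117484348319373
[314 153]
wrist roll 0.9 [554.3 253.9 106.1] disp: 4.501333186448643 5.213001480717093
wrist plunger_tip 0.95 [554.2 327.2 138.4] disp: 0.04315043791549036 78.38579925734777
scene roll 0.59 [545.  249.3   0.3] disp: -4.515596908220922 0.013630253436211206
scene roll 0.55 [549.8 253.7  97.2] disp: -0.021866315261008684 4.657375557455061
scene plain_tip 0.63 [543.8 174.9  58.6] disp: -1.2667814203266938 -74.27729821018843
```

View pics/w3.png

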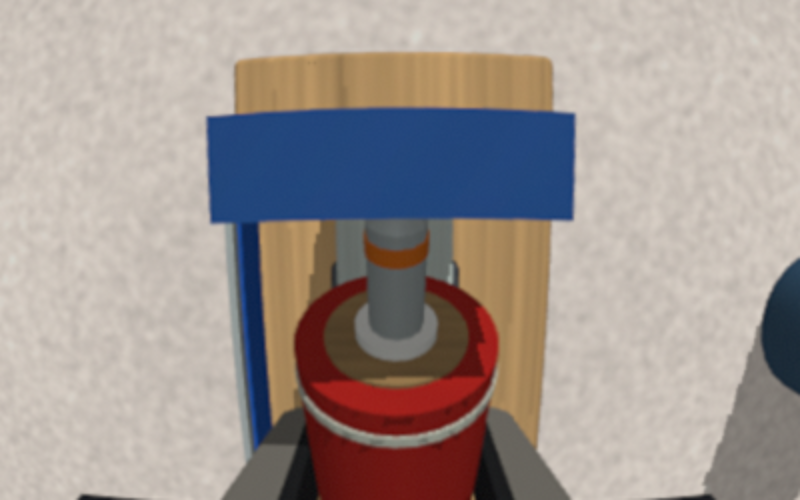

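View pics/s3.png

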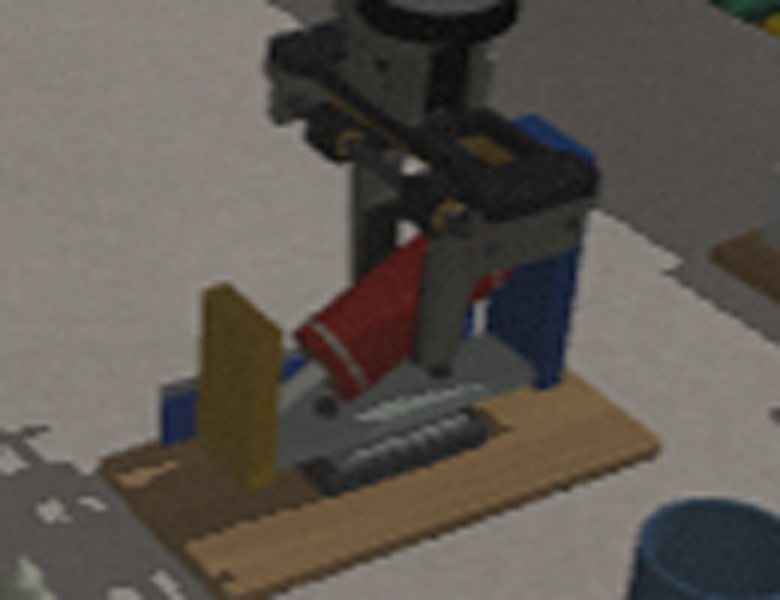

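The wrist view shows the sprung pin entering behind the blue cheek at (397,220), the roll clearly pitched. The scene view shows the roll at (370,320) tilted about 27°, sprung pin up. It pivoted in the pads because the pin stuck at z≈138.

Raising the hand undoes this pivot, and raising it further leaves the sprung pin pointing slightly down. I can then put that pin in its cup first, with little sliding, and pivot the plain end down. The apparent width of the cheek top (50 mm) in the wrist picture gives the yoke's height.

Run:
```python
from fit import *
from scipy.optimize import brentq
uv=[[165.5,131],[347,129.5]]
g=lambda z:np.linalg.norm(np.diff(unproj("wrist",uv,z)[:,:2],axis=0))-50
z=brentq(g,100,200); q=unproj("wrist",uv,z); m=q.mean(0)
print("cheek top z",z,"front edge disp x,y",(m[:2]-D)@DX,(m[:2]-D)@DY, "cup z",z-60)
v=np.load("f0.npy");f0,t0=v[:3],v[3:]
for z in list(range(104,141,4))+[144,148,152,156,160]:
    robot.servo_line(P(8.5,z),feed=30); f,t,o=F(); d=f-f0
    print(z,round(o["t"],2),d,np.round(t-t0,2))
    if abs(d).max()>18: raise SystemExit
robot.servo_line(P(-16,160),feed=40); robot.hold(.2)
f,t,o=F(); print(o["t"],f-f0,t-t0)
sc=viewer.read_camera("scene"); viewer.read_camera("wrist")
u=px("scene",P(0,120)).astype(int)
cv2.imwrite("pics/s4.png",cv2.resize(sc[u[1]-50:u[1]+50,u[0]-65:u[0]+65,::-1],(780,600),interpolation=cv2.INTER_CUBIC))
for cam in("wrist","scene"):
  for n in("roll","plain_tip","plunger_tip"):
    for d in viewer.pinpoint(n,cam):
        X=w(cam,d["at"])
        if X[1]>100 and X[2]>20: print(cam,n,round(d["confidence"],2),"disp:",(X[:2]-D)@DX,(X[:2]-D)@DY,X[2])
```

```text
cheek top z 171.63403444607323 front edge disp x,y 1.469249966567517 80.2691876989701 cup z 111.63403444607323
104 26.84 [-0.3 -6.4 -0.5] [-1.3 -0.1 -0. ]
108 27.12 [-1.2 -6.7 -0.4] [-1.3  0.1  0.1]
112 27.41 [-0.9 -6.2 -0.1] [-1.2  0.2  0.1]
116 27.69 [-0.6 -6.7  0.4] [-1.2  0.2  0.1]
120 27.98 [-0.7 -7.1 -0.2] [-1.3  0.2  0.1]
124 28.26 [-1.6 -6.9 -0.6] [-1.3  0.3  0.1]
128 28.54 [-2.2 -5.7 -0.5] [-1.3  0.3  0.1]
132 28.82 [-2.4 -5.4 -0.4] [-1.2  0.2  0.1]
136 29.11 [-0.9 -6.3 -0.1] [-1.2  0.2  0.1]
140 29.39 [-1.2 -1.9  3.8] [-0.1 -0.   0.1]
144 29.68 [-0.9  0.5  0.8] [0. 0. 0.]
148 29.96 [-0.6  0.4  0.7] [0.  0.  0.1]
152 30.24 [-1.   0.3  0.6] [0.1 0.  0. ]
156 30.52 [-1.6  0.3  0.9] [0.  0.  0.1]
160 30.81 [-0.8 -0.4  1.6] [0.1 0.1 0. ]
31.7667 [-3.3 22.4  5.6] [ 5.4  0.2 -0. ]
wrist roll 0.67 disp: 2.441314224390099 -8.653857357705558 164.19059344078357
wrist plunger_tip 0.87 disp: 1.0027557890755834 74.92558362656976 208.45286248307306
wrist plunger_tip 0.64 disp: 2.5233754225664677 -7.772257651862598 166.64467233069414
scene roll 0.94 disp: -0.23331603509834428 -4.078340349140061 161.66282182860772
scene plain_tip 0.66 disp: -2.8366423507758185 -82.10471181084596 120.5720923557206
```

View pics/s4.png

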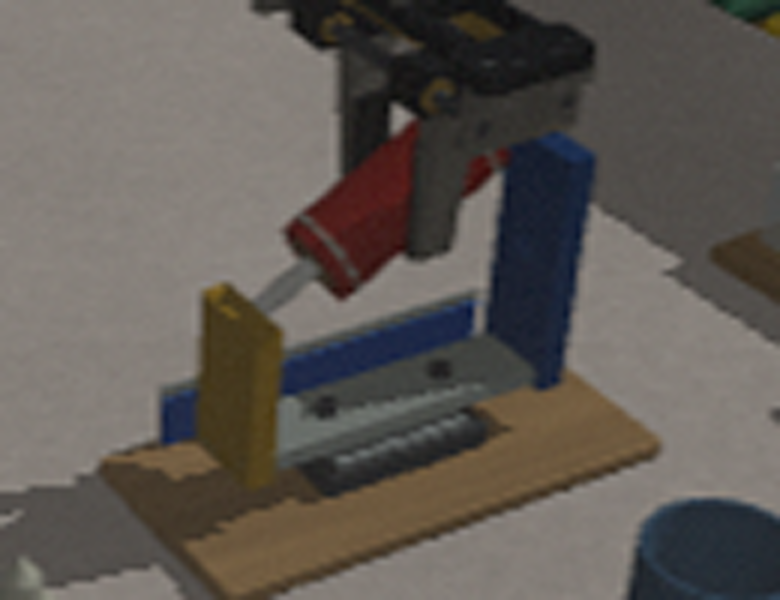

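The scene view shows the roll still tilted, with the plain pin's tip against the low cheek's inner face at about (260,305), pressing with 22 N. I'll relieve that now, raise the roll, and measure tilt and any slip along the axis.

Run:
```python
from h import *
v=np.load("f0.npy");f0,t0=v[:3],v[3:]
f,t,o=F();print(o["t"],f-f0,o["tcp_pos"]-P(-16,160))
robot.servo_line(P(0,160),feed=60); f,t,o=F();print(o["t"],f-f0)
robot.servo_line(P(0,205),feed=120)
robot.servo_line(P(-22,205),feed=120); robot.hold(.1)
f,t,o=F();print(o["t"],f-f0,o["tcp_pos"]-P(-22,205))
for cam in("wrist","scene","top"):
 for k in range(2):
  viewer.read_camera(cam)
  for n in("roll","plain_tip","plunger_tip"):
    for d in viewer.pinpoint(n,cam):
        X=w(cam,d["at"]);X=np.r_[(X[:2]-D)@DX,(X[:2]-D)@DY,X[2]]
        if abs(X[0])<40 and X[1]>-150 and X[2]>100: print(cam,n,round(d["confidence"],2),X)
print(robot.observe()["t"])
```

```text
32.1667 [-2.1 21.3  7.4] [ 0.5 13.   4. ]
32.5833 [-2.   2.2  3.6]
33.5417 [-0.4 -0.8 -0.1] [-0.2  0.4 -0.3]
wrist plunger_tip 0.58 [  0.6  62.  246.7]
wrist roll 0.56 [  2.  -25.4 207.7]
wrist plunger_tip 0.66 [  0.9  61.9 246.4]
scene roll 0.95 [ -3.7 -25.3 203.7]
scene plain_tip 0.8 [  -0.5 -104.7  164. ]
scene roll 0.59 [ -2.7 -23.1 202.6]
34.7417
```

The arm gives about 0.6 mm per newton, so from here on I use actual positions. To pitch the roll nose-down, I rest the plain pin on the low cheek's top edge and lower the hand gently.

Run:
```python
from h import *
v=np.load("f0.npy");f0,t0=v[:3],v[3:]
robot.servo_line(P(-18,170),feed=80)
for z in list(range(165,124,-5))+[120,117,114]:
    robot.servo_line(P(-18,z),feed=45); f,t,o=F(); d=f-f0
    print(z,round(o["t"],2),d,np.round(t-t0,2),round(o["tcp_pos"][2]+19,1))
    if abs(d).max()>12: break
robot.servo_line(P(-18,140),feed=100)
f,t,o=F();print(o["t"],f-f0,o["tcp_pos"]-P(-18,140))
sc=viewer.read_camera("scene")
u=px("scene",P(0,120)).astype(int)
cv2.imwrite("pics/s5.png",cv2.resize(sc[u[1]-50:u[1]+50,u[0]-65:u[0]+65,::-1],(780,600),interpolation=cv2.INTER_CUBIC))
viewer.read_camera("wrist")
for cam in("wrist","scene"):
  for n in("roll","plain_tip","plunger_tip"):
    for d in viewer.pinpoint(n,cam):
        X=w(cam,d["at"]);X=np.r_[(X[:2]-D)@DX,(X[:2]-D)@DY,X[2]]
        if abs(X[0])<40 and X[1]>-150 and X[2]>70: print(cam,n,round(d["confidence"],2),X)
print(robot.observe()["t"])
```

```text
165 35.59 [-0.7  1.2  6.8] [ 0.1 -0.   0.1] 165.9
160 35.85 [0.6 0.2 5.7] [-0.3 -0.1  0.1] 160.5
155 36.11 [-0.5 -0.4  6.6] [-0.5 -0.2  0.1] 154.5
150 36.37 [-0.5 -1.2  6.1] [-0.4 -0.1  0.1] 149.5
145 36.62 [-0.4  1.1  5.9] [-0.2 -0.2  0.2] 144.6
140 36.88 [-0.   0.4  6.1] [-0.   0.   0.1] 139.7
135 37.14 [-1.2  2.5  4.9] [0.1 0.  0. ] 134.7
130 37.4 [-1.5  2.3  4.7] [0.2 0.  0. ] 129.7
125 37.66 [-1.1  2.   5.9] [0.3 0.1 0. ] 124.8
120 37.92 [-0.6  2.1  6.2] [0.3 0.1 0.1] 119.8
117 38.17 [-1.1  2.4  5.8] [0.2 0.1 0.1] 116.9
114 38.42 [-0.9  1.6  5.7] [0.1 0.2 0. ] 113.8
38.825 [-0.5  0.2  0.9] [ 0.1 -0.6  0. ]
wrist roll 0.95 [  2.7 -26.2 141.5]
wrist plunger_tip 0.97 [ -2.3  68.9 121.4]
scene roll 0.64 [ -3.4 -24.4 139.8]
scene plain_tip 0.69 [  -3.2 -105.   159. ]
scene plunger_tip 0.4 [ -6.5  66.4 122.7]
39.225
```

View pics/s5.png

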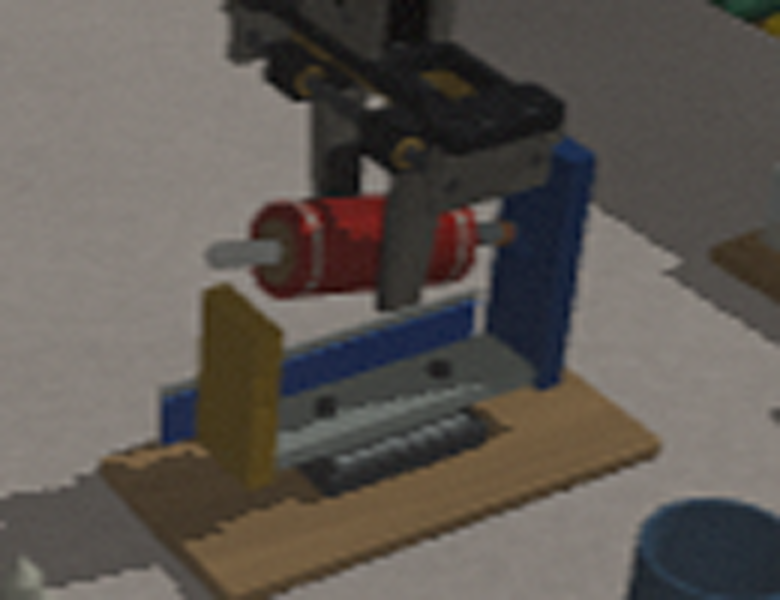

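The scene view now shows the roll nose-down about 0.21 rad, plain pin (215,255) above the yellow cheek and sprung pin (500,235) clear of the blue one. Next I'll put the sprung tip at cup height and feel forward.

Run:
```python
from h import *
robot.servo_line(P(-16,130),feed=80); robot.hold(.1)
f0,t0,o=F(); np.save("f0.npy",np.r_[f0,t0]); print(f0)
s=-14; n=0
while s<8:
    s+=1.5; robot.servo_line(P(s,130),feed=25); f,t,o=F(); d=f-f0
    print(s,round(o["t"],2),d,np.round(t-t0,2),(o["tcp_pos"]-P(0,130))@np.r_[DY,0],o["tcp_pos"][2]+19)
    n+=d[1]<-2
    if n>=2: break
viewer.read_camera("wrist")
for n in("roll","plunger_tip"):
    for d in viewer.pinpoint(n,"wrist"):
        X=w("wrist",d["at"]);X=np.r_[(X[:2]-D)@DX,(X[:2]-D)@DY,X[2]]
        if abs(X[0])<40 and X[2]>70: print(n,round(d["confidence"],2),X)
```

```text
[-0.   0.3 -2. ]
-12.5 39.89 [-0.9 -0.3 -0.8] [ 0.1 -0.   0. ] -12.091296461020416 130.18035981952391
-11.0 40.14 [ 0.5 -0.7 -0.9] [-0. -0.  0.] -10.906959732298482 130.03405254935632
-9.5 40.39 [ 0.1 -0.  -0.2] [-0.  0. -0.] -9.374443168363555 130.02859182628958
-8.0 40.64 [ 0.3 -0.7 -0.6] [ 0.  -0.1 -0. ] -7.824779062281802 130.0207465326023
-6.5 40.89 [-0.1  0.  -0.5] [-0.   0.1 -0. ] -6.393509428970736 129.96997852921834
-5.0 41.14 [ 0.4  0.  -1.1] [-0.  -0.1 -0. ] -4.966646939339328 129.93248057706427
-3.5 41.39 [-0.8 -0.4 -1.1] [-0.1 -0.   0. ] -3.477553725794095 129.91482031155215
-2.0 41.64 [-0.1 -0.7 -1.8] [-0.1 -0.  -0. ] -2.0012426734216353 129.90042492585678
-0.5 41.89 [ 0.4 -0.5 -1.7] [-0.3 -0.  -0. ] -0.580133223319468 129.88539922777244
1.0 42.14 [ 0.5 -3.  -1.4] [-0.8  0.   0. ] 0.2311372259775369 129.79592403616277
2.5 42.39 [-1.1 -4.1 -2.2] [-1.   0.1  0. ] 1.9538860160300018 129.8045108048505
roll 0.7 [  2.2  -1.6 131.2]
```

Contact came only at s≈0.3, which matches the cup floor: the sprung pin is in its cup. Next I compress the spring and lower the plain end about that pivot.

Run:
```python
from h import *
v=np.load("f0.npy");f0,t0=v[:3],v[3:]
def rep(tag):
    f,t,o=F(); d=f-f0
    print(tag,round(o["t"],2),d,np.round(t-t0,2),round(float((o["tcp_pos"]-P(0,130))@np.r_[DY,0]),1),round(o["tcp_pos"][2]+19,1)); return d
for s in(7,11,14.5):
    robot.servo_line(P(s,130),feed=25)
    if abs(rep(s)).max()>14: raise SystemExit
for z in(127,124,121,118,115,113,111):
    robot.servo_line(P(14.5,z),feed=20)
    if abs(rep(z)).max()>15: break
sc=viewer.read_camera("scene")
u=px("scene",P(0,120)).astype(int)
cv2.imwrite("pics/s6.png",cv2.resize(sc[u[1]-50:u[1]+50,u[0]-65:u[0]+65,::-1],(780,600),interpolation=cv2.INTER_CUBIC))
for n in("roll","plain_tip","plunger_tip"):
    for d in viewer.pinpoint(n,"scene"):
        X=w("scene",d["at"]);X=np.r_[(X[:2]-D)@DX,(X[:2]-D)@DY,X[2]]
        if abs(X[0])<40 and X[2]>50: print(n,round(d["confidence"],2),X)
```

```text
7 42.88 [-0.4 -5.1 -3. ] [-1.5  0.  -0. ] 6.0 129.6
11 43.18 [ 0.2 -7.2 -2.8] [-1.8  0.1 -0. ] 9.1 129.3
14.5 43.48 [ 0.1 -8.6 -4. ] [-2.   0.1  0. ] 11.8 129.0
127 43.77 [-1.  -7.8 -1.3] [-1.8  0.3  0.1] 12.8 126.8
124 44.08 [-0.7 -7.4  2.9] [-1.5  0.4  0.1] 13.5 124.4
121 44.38 [-0.5 -8.3  3.1] [-1.4  0.1  0.1] 13.5 121.6
118 44.67 [-0.7 -7.8  5.9] [-1.2  0.2 -0. ] 14.1 119.3
115 44.98 [-0.8 -8.3  5.9] [-1.2  0.2  0. ] 14.0 116.3
113 45.23 [-0.1 -8.5  5.6] [-1.3  0.3  0. ] 14.0 114.4
111 45.48 [-1.6 -8.4  5.8] [-1.4  0.2  0.1] 13.8 112.3
roll 0.72 [  0.3   9.4 111.6]
plain_tip 0.96 [  0.6 -77.6 119.4]
```

View pics/s6.png

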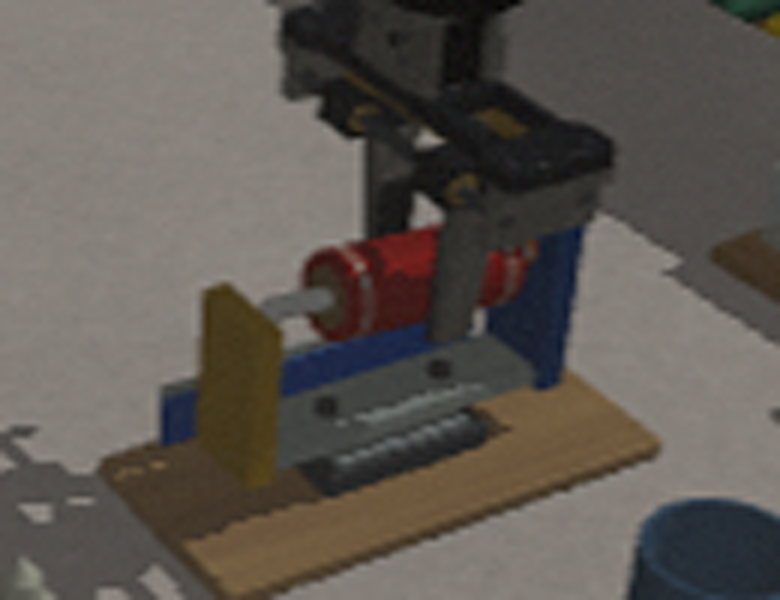

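The scene view shows the roll between the cheeks with the plain pin tip (265,305) just inside the yellow cheek, still some millimetres high (≈117–119). I'll lower slightly more and ease toward the low cup.

Run:
```python
from h import *
v=np.load("f0.npy");f0,t0=v[:3],v[3:]
def rep(tag):
    f,t,o=F(); d=f-f0
    print(tag,round(o["t"],2),d,np.round(t-t0,2),round(float((o["tcp_pos"]-P(0,130))@np.r_[DY,0]),1),round(o["tcp_pos"][2]+19,1)); return d
for z in(109,107):
    robot.servo_line(P(14.5,z),feed=20); 
    if abs(rep(z)).max()>15: raise SystemExit
viewer.read_camera("scene")
for n in("roll","plain_tip"):
    for d in viewer.pinpoint(n,"scene"):
        X=w("scene",d["at"]);X=np.r_[(X[:2]-D)@DX,(X[:2]-D)@DY,X[2]]
        if abs(X[0])<40 and X[2]>50: print(n,round(d["confidence"],2),X)
for s in(12,10,8,6.5,5,3.5):
    robot.servo_line(P(s,107),feed=20); d=rep(s)
    if d[1]>-1: break
viewer.read_camera("scene")
for n in("roll","plain_tip"):
    for d in viewer.pinpoint(n,"scene"):
        X=w("scene",d["at"]);X=np.r_[(X[:2]-D)@DX,(X[:2]-D)@DY,X[2]]
        if abs(X[0])<40 and X[2]>50: print(n,round(d["confidence"],2),X)
```

```text
109 45.92 [-0.7 -8.6  6.1] [-1.3  0.3  0. ] 13.8 110.2
107 46.17 [-1.5 -8.2  5.9] [-1.4  0.2  0.1] 13.7 108.2
roll 0.82 [  0.6  13.2 110.2]
plain_tip 0.8 [  0.7 -78.4 113. ]
12 46.6 [-0.3 -7.8  5.2] [-1.2  0.2  0. ] 11.5 108.3
10 46.85 [-0.1 -7.1  5. ] [-1.   0.2  0. ] 9.8 108.3
8 47.1 [-0.4 -5.8  4.1] [-0.9  0.2  0.1] 8.2 108.4
6.5 47.35 [-0.6 -6.4  4.7] [-0.8  0.1 -0. ] 7.0 108.4
5 47.6 [ 0.5 -5.5  4.6] [-0.7 -0.  -0.1] 5.5 108.2
3.5 47.85 [ 1.1 -3.6  4.6] [-0.6 -0.2 -0.1] 3.9 107.7
roll 0.59 [ -2.5  -0.7 108.8]
plain_tip 0.75 [  1.8 -89.4 107.6]
```

Run:
```python
from h import *
v=np.load("f0.npy");f0,t0=v[:3],v[3:]
def rep(tag):
    f,t,o=F(); d=f-f0
    print(tag,round(o["t"],2),d,np.round(t-t0,2),round(float((o["tcp_pos"]-P(0,130))@np.r_[DY,0]),1),round(o["tcp_pos"][2]+19,1)); return d
for s in(2.2,1):
    robot.servo_line(P(s,107),feed=20); d=rep(s)
    if d[1]>0: break
grip(0.9); rep("open")
robot.servo_line(P(s,220),feed=120); rep("up")
sc=viewer.read_camera("scene")
for n in("roll","plain_tip","plunger_tip"):
    for d in viewer.pinpoint(n,"scene"):
        X=w("scene",d["at"]);X=np.r_[(X[:2]-D)@DX,(X[:2]-D)@DY,X[2]]
        if abs(X[0])<40 and X[2]>20: print(n,round(d["confidence"],2),X)
u=px("scene",P(0,120)).astype(int)
cv2.imwrite("pics/s7.png",cv2.resize(sc[u[1]-50:u[1]+50,u[0]-65:u[0]+65,::-1],(780,600),interpolation=cv2.INTER_CUBIC))
```

```text
2.2 48.25 [ 4.1 -2.7  6.1] [-0.1 -0.7 -0.2] 2.9 107.3
1 48.5 [4.2 2.9 2.3] [ 0.9 -1.  -0.1] 2.7 107.4
open 49.2 [-0.5 -0.3  1.8] [ 0. -0. -0.] 0.9 107.0
up 50.29 [-0.2 -0.2  1.8] [ 0.  -0.1  0. ] 0.6 219.1
roll 0.68 [ -1.5  -2.4 107. ]
plain_tip 0.92 [  0.9 -90.4 105.7]
plain_tip 0.63 [ -22.4 -255.1   29. ]
plunger_tip 0.47 [ -7.  85. 110.]
```

View pics/s7.png

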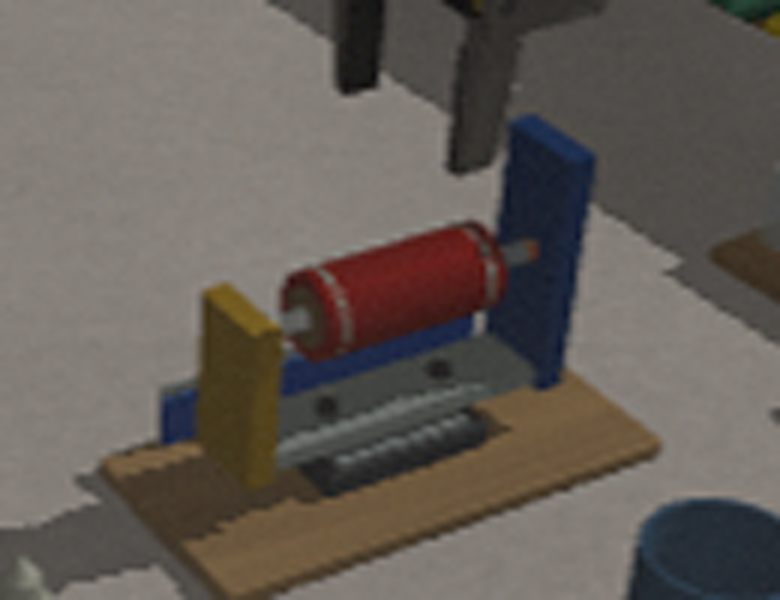

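The picture shows the roll hanging level between the cheeks, with the plain pin in the yellow cup (285,320), the sprung pin in the blue cup (535,248) and the gripper clear. I'll hand it in.

```bash
python3 -c "
from cell import robot
print(robot.job_done())"
```

```text
the job is handed in; nothing more can be done
None
```

I loaded the red roll into the dispenser and handed the job in at about 50 s of the 64 s. The last picture shows it hanging level with both pins in their cups and the gripper clear; on the way it tilted in the grip and its plain pin pressed the low cheek at about 22 N (limit 36 N). I don't have the judge's verdict.

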